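# Set out a sample jar and its slides at the reagent bottles

## Task

Set out the next sample at the two square reagent bottles: stand the squat sample jar midway between them, in line with both, and lay the small slide box flat in front of the jar, on the robot's side of the bottle row, straight out from the row and about 12 cm from the jar, centre to centre, with its long side parallel to the row. Keep the jar upright, set it down rather than dropping it, and leave the two bottles where they are.

Things in the scene. Friction and masses are not known exactly. Their poses are not given: they have to be found in the camera images.
- jar: The squat sample jar, the only wide low one: white plastic, closed, with a white screw lid. Overall 52 mm tall; lid 54 mm in diameter and 18 mm high (from 34 to 52 mm above the bench), body below it 51 mm in diameter; about 90 g. Origin: centre of its underside; z up its axis. It starts upright on the bench, to the robot's right. Bystanders like it, to be left: a jar 46 mm in diameter but 95 mm tall, and two slim vials 34 mm in diameter and 75 mm tall.
- slidebox: The small slide box, a closed grey plastic box lying flat: 86 mm long (its x), 38 mm wide (its y), 30 mm high (z up), about 80 g. Origin: centre of its underside. It starts on the bench to the robot's left. A bystander like it, to be left: a larger grey slide box, 100 by 84 by 34 mm.
- bottle_right: The right-hand one (lower y) of two alike square reagent bottles standing in a row: white plastic, 60 by 60 mm and 105 mm high to the shoulder, 140 mm to the top of its round grey cap (44 mm in diameter), about 450 g, loose. Origin: centre of its underside. Its faces are square to the row: its y axis points along the row to the other bottle, its x axis away from the robot; the row is turned up to 12 degrees from the robot's y.
- bottle_left: The left-hand one (higher y) of the two alike square reagent bottles, same size and axes as the other; the bottles stand 280 mm apart, centre to centre. Origin: centre of its underside.
Mind the look-alikes: they are no part of the job. What is shaped like the jar but green or turquoise is not meant.

How it is judged:
At the end, for the whole second after the job is handed in: Jar upright on the bench within 15 mm, along and across the row, of the midpoint between the bottles. Slide box flat, its centre within 20 mm likewise of the point 120 mm out from that midpoint, long side within 12 degrees of the row. Both at rest; bottles upright and within 15 mm of their start (x of jar in the frame of bottle_right between -0.015 and 0.015 m and y of jar in the frame of bottle_right between 0.125 and 0.155 m and height (world z) of each of jar, slidebox below 0.006 m and angle between each of jar, slidebox, bottle_right, bottle_left's own z axis and vertical below 0.1 rad and x of slidebox in the frame of bottle_right between -0.14 and -0.1 m and y of slidebox in the frame of bottle_right between 0.12 and 0.16 m and angle between the x axis of slidebox and the y axis of bottle_right, either way round below 0.22 rad and distance of each of bottle_right, bottle_left from where it was at the start of the episode below 0.015 m and linear speed of each of jar, slidebox below 0.02 m/s); the robot touches nothing.
It fails at once if the jar is tipped more than 45 degrees (angle between jar's own z axis and vertical above 0.785 rad).
It fails at once if the jar is dropped or slammed onto the bench (faster than 0.7 m/s within 30 mm of it) (height (world z) of jar below 0.03 m and linear speed of jar above 0.7 m/s).
It fails at once if a bottle is knocked over (tilted more than 30 degrees) (angle between any of bottle_right, bottle_left's own z axis and vertical above 0.52 rad).
It also fails if it takes over 61 s, if anything falls off the work surface, if the arm or the gripper's body presses on something with over 40 N, if the wrist force passes 120 N, or if a joint passes its speed limit or range.

## Robot

A 7-joint arm with a two-finger parallel gripper is mounted at the origin on the work surface. World frame = base frame: x ahead of the robot, y to its left, z up, the work surface at z = 0. Lengths are in m, angles in rad, forces in N, time in s.
With the tool pointing down it reaches from about 0.35 to 0.9 m from the base axis. Payload 8.1 kg.
Tool frame: the origin (TCP) lies between the finger pads; the fingertips stand 8 mm ahead of it and the grasp point (between the pads) lies 11 mm behind it; z points along the fingers, y is the line along which they close (so a half turn about z gives the same grasp; the last joint's range is limited). The gripper opens to 85 mm and grips with 20 to 120 N. Pads are 22 mm wide; open, the fingers measure 114 mm over their backs; the gripper's body (76 mm by 85 mm) begins 54 mm behind the grasp point. The pads swing forward as they close: fully open they stand 13 mm farther back than shut.
Start: joints at [-1.342, 0.434, 0.025, 1.573, -0.012, 1.134, -0.075], TCP at [0.204, 0.591, 0.204] pointing down, gripper open.
Joint ranges: [-2.62, 2.62], [-0.44, 2.09], [-1.27, 1.32], [0.08, 2.57], [-1.32, 4.46], [0.12, 2], [-2.74, 2.74]. Speed limits (rad/s): [2.22, 2.22, 3.01, 3.01, 3.14, 3.14, 3.14].

## Interface

Orientations are given as a unit quaternion [x, y, z, w].
In Python, from bench import get_state, camera, close_job gives the robot as it stands.
- The arm moves only by the tool send_rows, never from a script. Its arguments are lists of equal length, an entry for each row: "offset": the shift along the tool's x, y, z in m, a list of three; "twist": the turn about the tool's z in degrees; "grip": the opening, from -1 (shut) to 1 (fully open), so that 0 is half open. A call has 1 to 12 rows; each row shifts and turns the commanded pose from where the row before left it, along the tool's axes as they then stand; what a row does not reach is not made up. A row lasts 1/8 s, in which the tool goes at most 62.5 mm and 10.7 degrees, less where a joint would pass 70% of its speed; a pose out of reach is approached as far as the arm can. A call with a gripper value outside its range is refused whole. The fingers move at their own pace and stop on an object; "force" is the grip in N (left out, the last holds). Time passes only in rows, so rows that do not move let the fingers close. It gives the time, the measured TCP pose, the force, the opening and the grip force at its end, in the units of the state.
- get_state(): the state, without advancing time (a new reading comes with each control period).
- camera(name): name is "scene" or "side" or "wrist"; returns a dict with "color" (420x560x3 uint8, red, green, blue), "fx", "fy", "cx", "cy" (pixels), "R" (3x3) and "t" (3): a world point X has camera coordinates R X + t. Camera axes: x right, y down, z forward; pixel columns grow to the right and rows downward; lengths in m; the calibration is good to about 2 mm. A picture is of the moment at which its call begins. There is no depth.
- close_job(): hands the job in; it is judged then, once.
The state is a dict: "time_s": time; "q": joint angles; "qvel": joint speeds; "joint_torque": joint torques, N m; "position": TCP position; "ee_rot": TCP orientation; "wrist_force": force on the tool from outside, world axes, zero at the start; "moment": the same for the moment, N m; "grip_width": finger opening in m; "grip_force": force on a finger pad.
Only numpy, scipy, OpenCV 4.12 (cv2) and the standard library are available. Lean on these libraries where they do the work, as an engineer would, in place of code of your own. Each camera call takes 0.05 s, during which the arm holds its last target. There are 200 camera calls.

## Working session

There is one attempt and no reset: what is moved stays moved. The work goes in short steps, Python scripts to look and compute and a tool call to move; the robot and the scene stay as the last step left them, time stands still between calls to the robot, and variables do not carry over. Pictures are saved under pics/ and viewed, at most 10 in all, crops included, and the job is handed in when it is done.

Besides the shell and the picture viewer there is one more tool, called as name(argument=value, ...) on one line, values as JSON. send_rows: Moves the arm, as the interface text tells. Its arguments: {"type":"object","properties":{"offset":{"type":"array","items":{"type":"array","items":{"type":"number"}}},"twist":{"type":"array","items":{"type":"number"}},"grip":{"type":"array","items":{"type":"number"}},"force":{"type":"number"}},"required":["offset","twist","grip"]}

```bash
mkdir -p pics; cat > h.py <<'E'
import numpy as np, cv2, pickle
from bench import get_state, camera, close_job
def shot(n,f):
    c=camera(n); cv2.imwrite(f'pics/{f}.png',c['color'][:,:,::-1]); pickle.dump(c,open(f'pics/{f}.pkl','wb')); return c
def load(f): return pickle.load(open(f'pics/{f}.pkl','rb'))
def ray(c,u,v,z):
    R=np.array(c['R']);t=np.array(c['t']); o=-R.T@t
    d=R.T@np.array([(u-c['cx'])/c['fx'],(v-c['cy'])/c['fy'],1.])
    return o+d*(z-o[2])/d[2]
def proj(c,X):
    p=np.array(c['R'])@np.array(X)+np.array(c['t']); return np.array([c['fx']*p[0]/p[2]+c['cx'],c['fy']*p[1]/p[2]+c['cy']])
E
python3 - <<'E'
from h import *
for n in ['scene','side','wrist']:
    c=shot(n,n+'0'); R=np.array(c['R']); print(n,c['fx'],-R.T@np.array(c['t']),R[2])
s=get_state(); print(s['time_s'],s['position'],s['ee_rot'],s['grip_width'],s['wrist_force'])
E
```

```text
scene 501.68337730940317 [ 1.60393312 -0.21224792  0.78077803] [-0.81477578  0.15728531 -0.55803384]
side 419.54265299660483 [ 0.21440798 -0.65353292  0.90239568] [ 0.26107584  0.6068774  -0.7506925 ]
wrist 322.94344087862595 [0.12490372 0.61773463 0.37323268] [ 0.30046273 -0.1046138  -0.94803908]
0.15 [0.20351505 0.59052118 0.20370339] [ 1.65160974e-01  9.86266443e-01 -5.95391784e-04 -3.31526475e-05] 0.08533474109336572 [-0.17562549 -0.46947266  0.712268  ]
```

View pics/scene0.png

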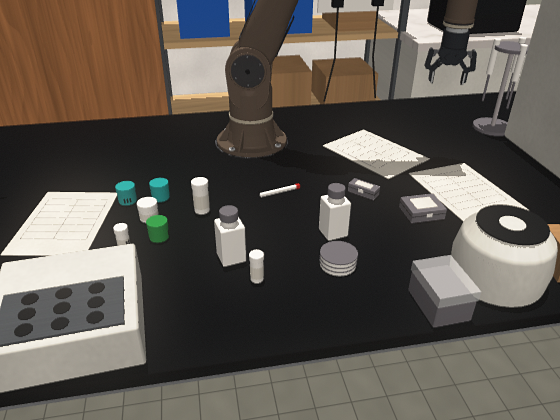

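View pics/side0.png

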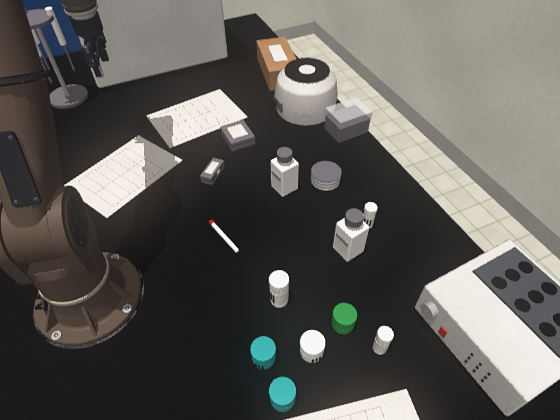

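Scene picture: jar candidates are white squat (148,210), tall jar (201,196), vials (121,234) and (257,266), green (157,229), turquoise (125,193) and (159,189). I choose (148,210), which is (312,345) in side. Slide box candidates are small (364,188) and large (422,208). I choose the small one, (212,170) in side. The bottles are at (230,240) and (335,215). The pen near (280,190) may lie on the box's target.

```bash
python3 - <<'E'
from h import *
a=load('scene0')['color'];b=load('side0')['color']
def cr(i,x,y,w=100,h=75): return cv2.resize(i[y:y+h,x:x+w],(400,300),interpolation=cv2.INTER_CUBIC)
o=np.vstack([np.hstack([cr(a,100,170),cr(b,240,300,140,105)]),np.hstack([cr(a,320,165),cr(b,170,115)])])
cv2.imwrite('pics/crop1.png',o[:,:,::-1])
o=np.hstack([cr(a,200,175,160,120),cr(b,200,140,200,150)])
cv2.imwrite('pics/crop2.png',o[:,:,::-1])
s,d=load('scene0'),load('side0')
for n,p,q,z in [('jar',(148,203),(312,338),.052),('grn',(157,222),(345,311),.05),('tq1',(125,186),(263,345),.05),('tq2',(159,183),(282,385),.05),('tall',(200,183),(279,275),.095),('vial',(121,227),(384,331),.075),('bR',(229,211),(355,215),.14),('bL',(336,188),(285,153),.14),('sb',(365,184),(213,168),.03),('pen1',(262,193),(237,250),.005),('pen2',(298,185),(211,222),.005)]:
    print(n,ray(s,*p,z).round(3)[:2],ray(d,*q,z).round(3)[:2])
E
```

```text
jar [ 0.431 -0.342] [ 0.427 -0.337]
grn [ 0.523 -0.317] [ 0.523 -0.312]
tq1 [ 0.326 -0.408] [ 0.327 -0.307]
tq2 [ 0.326 -0.314] [ 0.329 -0.397]
tall [ 0.424 -0.2  ] [ 0.418 -0.192]
vial [ 0.565 -0.399] [ 0.564 -0.395]
bR [ 0.641 -0.142] [ 0.638 -0.143]
bL [0.586 0.129] [0.582 0.127]
sb [0.405 0.277] [0.41  0.271]
pen1 [ 0.36  -0.022] [ 0.372 -0.025]
pen2 [0.334 0.092] [0.341 0.094]
```

View pics/crop1.png

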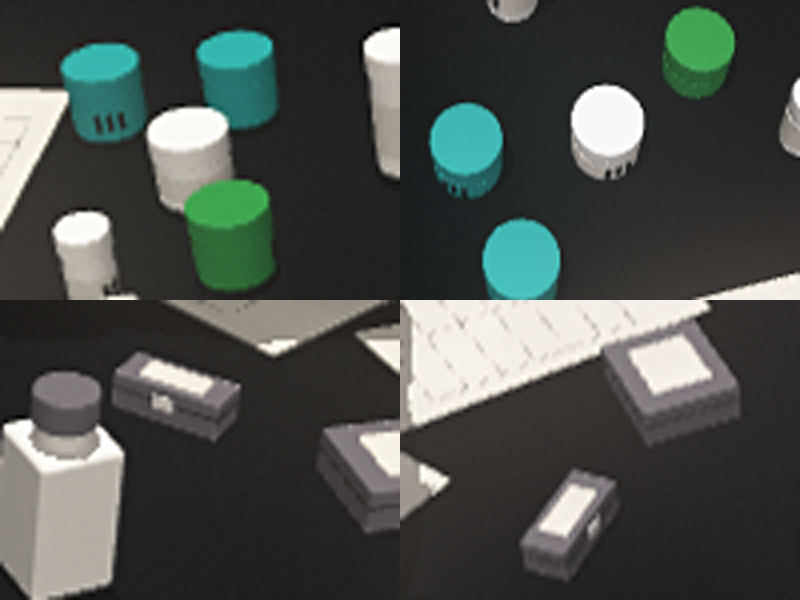

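View pics/crop2.png

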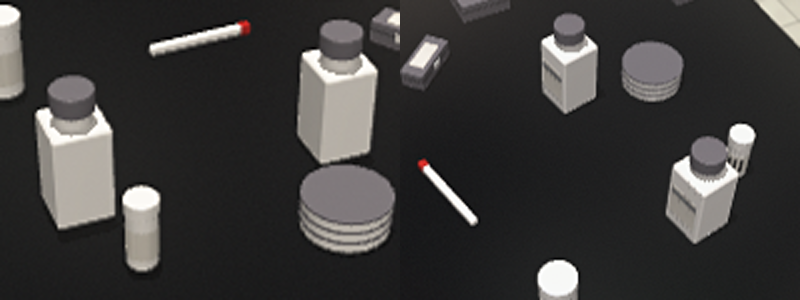

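Crops: the white squat jar is confirmed, with green and turquoise jars around it. The small grey box with a white label is distinct from the larger one. The bottle midpoint is about (0.612,-0.007), the row is turned about 11.7°, and the pen is clear of the box target. Now the box pose.

```bash
python3 - <<'E'
from h import *
s,d=load('scene0'),load('side0')
P=[ray(s,320+x/4,165+(y-300)/4,.03)[:2] for x,y in [(130,352),(240,382),(222,413),(113,383)]]
Q=[ray(d,170+(x-400)/4,115+(y-300)/4,.03)[:2] for x,y in [(577,471),(619,487),(570,552),(522,541)]]
for p in (P,Q):
    p=np.array(p); print(p.round(3).tolist(),p.mean(0), cv2.minAreaRect((p*1000).astype(np.float32)))
E
```

```text
[[0.365, 0.252], [0.421, 0.318], [0.46, 0.29], [0.406, 0.226]] [0.41281904 0.27126784] ((412.2026672363281, 270.8411865234375), (90.35751342773438, 48.2932243347168), 49.84130859375)
[[0.428, 0.313], [0.451, 0.282], [0.395, 0.231], [0.366, 0.257]] [0.4100779  0.27062796] ((410.0419921875, 270.5834655761719), (83.52955627441406, 38.713600158691406), 42.00250244140625)
```

send_rows(offset=[[-0.0375, -0.0295, 0], [-0.0375, -0.0295, 0], [-0.0375, -0.0295, 0], [-0.0375, -0.0295, 0], [-0.0375, -0.0295, 0], [-0.0375, -0.0295, 0], [-0.0375, -0.0295, 0], [-0.0375, -0.0295, 0], [0, 0, 0]], twist=[0, 0, 0, 0, 0, 0, 0, 0, 0], grip=[1, 1, 1, 1, 1, 1, 1, 1, 1], force=40)

```text
time_s: 1.27
position: [0.4124, 0.2663, 0.2043]
ee_rot: [0.168, 0.986, -0.001, 0.0]
wrist_force: [-0.6, 0.7, -0.1]
grip_width: 0.0854
grip_force: 0.0
```

send_rows(offset=[[0, 0, 0], [0, 0, 0], [0, 0, 0], [0, 0, 0], [0, 0, 0], [0, 0, 0], [0, 0, 0], [0, 0, 0], [0, 0, 0], [0, 0, 0], [0, 0, 0], [0, 0, 0]], twist=[10.5, 10.5, 10.5, 10.5, 10.5, 10.5, 10.5, 10.5, 10.5, 10.5, 10, 0], grip=[1, 1, 1, 1, 1, 1, 1, 1, 1, 1, 1, 1])

```text
time_s: 2.78
position: [0.4097, 0.2709, 0.2041]
ee_rot: [0.92, 0.392, -0.0, -0.0]
wrist_force: [0.1, 0.7, -0.4]
grip_width: 0.0856
grip_force: 0.0
```

```bash
cat >> h.py <<'E'
from scipy.spatial.transform import Rotation as Ro
def go(x,y,z,head):
    "tool-axis offset and twist (deg) to a world TCP and closing-axis heading, translation first"
    s=get_state(); R=Ro.from_quat(s['ee_rot']).as_matrix(); p=np.array(s['position'])
    h=np.degrees(np.arctan2(R[1,1],R[0,1])); tw=(h-head+90)%180-90
    print('t',s['time_s'],'pos',p.round(4),'head',h.round(1),'tilt',R[:,2].round(3),'w',round(s['grip_width'],4),'q7',s['q'][-1])
    print('offset',(R.T@(np.array([x,y,z])-p)).round(4),'twist',tw.round(1))
E
python3 - <<'E'
from h import *
shot('wrist','w1'); go(.41,.271,.2,-44)
E
```

```text
t 2.825 pos [0.4098 0.2708 0.2042] head -43.7 tilt [-0. -0. -1.] w 0.0853 q7 -1.3189438335805708
offset [ 0.0003 -0.      0.0042] twist 0.3
```

View pics/w1.png

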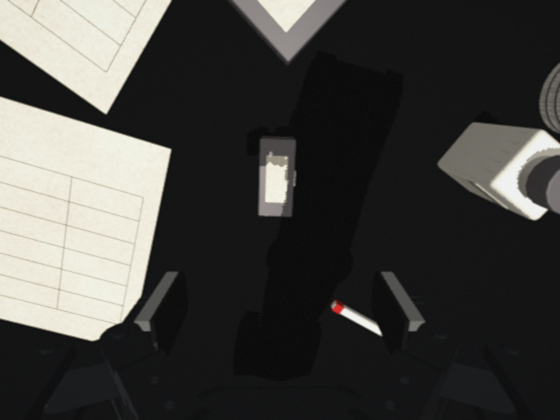

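The wrist view shows the small box upright in the image, top-face corners about (260,139), (296,139), (293,217), (259,216). The larger box is at the top edge, clear.

```bash
python3 - <<'E'
from h import *
c=load('w1')
p=np.array([ray(c,u,v,.03)[:2] for u,v in [(260,138),(296,138),(293,217),(259,216)]])
print(p.round(4).tolist(),p.mean(0))
l=(p[0]+p[1]-p[2]-p[3])/2; h=np.degrees(np.arctan2(l[1],l[0])); print(np.linalg.norm(l),h)
m=p.mean(0); go(m[0],m[1],.018,h+90)
E
```

```text
[[0.4255, 0.3178], [0.4526, 0.2918], [0.3905, 0.2298], [0.3636, 0.2573]] [0.40807391 0.27417208]
0.08714449648633761 44.63502603817501
t 2.825 pos [0.4098 0.2708 0.2042] head -43.7 tilt [-0. -0. -1.] w 0.0853 q7 -1.3189438335805708
offset [ 0.0013 -0.0036  0.1862] twist 1.6
```

send_rows(offset=[[0.0013, -0.0036, 0.04], [0, 0, 0.04], [0, 0, 0.04], [0, 0, 0.03], [0, 0, 0.02], [0, 0, 0.012], [0, 0, 0.01], [0, 0, 0]], twist=[1.6, 0, 0, 0, 0, 0, 0, 0], grip=[1, 1, 1, 1, 1, 1, 1, 1])

```text
time_s: 3.82
position: [0.4085, 0.2735, 0.0121]
ee_rot: [0.926, 0.378, -0.0, -0.0]
wrist_force: [0.8, 0.2, 0.6]
grip_width: 0.0854
grip_force: 0.0
```

send_rows(offset=[[0, 0, 0], [0, 0, 0], [0, 0, 0], [0, 0, 0], [0, 0, 0], [0, 0, 0], [0, 0, 0], [0, 0, 0]], twist=[0, 0, 0, 0, 0, 0, 0, 0], grip=[-0.3, -0.3, -0.3, -0.3, -0.3, -0.3, -0.3, -0.3], force=30)

```text
time_s: 4.82
position: [0.4087, 0.2735, 0.0123]
ee_rot: [0.926, 0.378, 0.0, -0.0]
wrist_force: [0.1, -0.9, 0.3]
grip_width: 0.0303
grip_force: 0.0
```

```bash
python3 - <<'E'
from h import *
w=shot('wrist','w2')['color']; b=shot('side','s2')['color']; s=shot('scene','c2')['color']
cr=lambda i,x,y:cv2.resize(i[y:y+150,x:x+200],(400,300))
o=np.vstack([np.hstack([cv2.resize(w,(400,300)),cr(b,130,70)]),np.hstack([cr(s,290,120),cr(s,290,120)*0])])
cv2.imwrite('pics/m2.png',o[:,:,::-1])
E
```

```text
(no output)
```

View pics/m2.png

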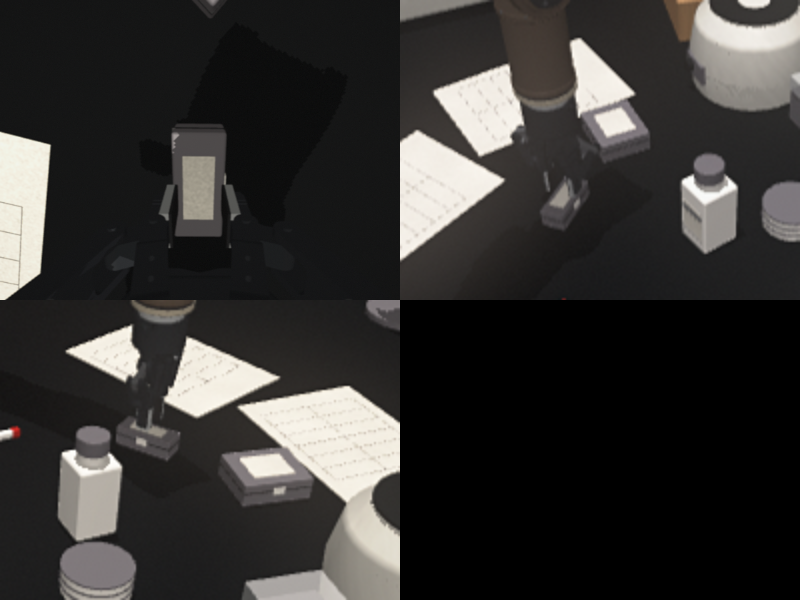

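The wrist view shows the box between the fingers: top face about (240,182) to (322,330) in full pixels. The reported width is below the box width with no grip force, so I'll check the box position.

```bash
python3 - <<'E'
from h import *
c=load('w2')
R=Ro.from_quat(get_state()['ee_rot']).as_matrix(); t=np.array(get_state()['position'])
for u,v in [(241,184),(314,182),(322,329),(243,329)]: print((R.T@(ray(c,u,v,.03)-t)).round(4))
for X in [(0,.015,0),(0,-.015,0),(0,.019,-.011),(0,-.019,-.011),(.011,.019,-.011),(-.011,.019,-.011)]: print(X,proj(c,R@np.array(X)+t).round())
print(get_state()['grip_width'])
o=c['color'][160:370,180:390]; cv2.imwrite('pics/m3.png',cv2.resize(o,(600,600),interpolation=cv2.INTER_CUBIC)[:,:,::-1])
E
```

```text
[ 0.043  -0.0197 -0.0177]
[ 0.044   0.0156 -0.0177]
[-0.0412  0.0231 -0.0177]
[-0.0412 -0.0216 -0.0177]
(0, 0.015, 0) [307. 249.]
(0, -0.015, 0) [255. 249.]
(0, 0.019, -0.011) [316. 258.]
(0, -0.019, -0.011) [246. 258.]
(0.011, 0.019, -0.011) [317. 239.]
(-0.011, 0.019, -0.011) [315. 276.]
0.03031026940608587
```

View pics/m3.png

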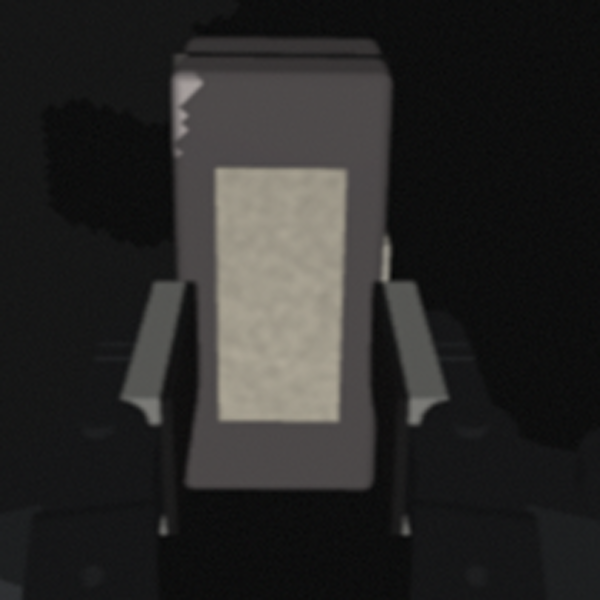

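The crop shows the pads flanking the box, nicely centred along its length. They may not be fully closed on it, so I'll close further.

send_rows(offset=[[0, 0, 0], [0, 0, 0], [0, 0, 0], [0, 0, 0], [0, 0, 0], [0, 0, 0]], twist=[0, 0, 0, 0, 0, 0], grip=[-1, -1, -1, -1, -1, -1], force=30)

```text
time_s: 5.72
position: [0.4087, 0.2734, 0.0123]
ee_rot: [0.926, 0.378, 0.0, 0.0]
wrist_force: [-0.4, 0.7, -0.2]
grip_width: 0.0001
grip_force: 0.0
```

```bash
python3 - <<'E'
from h import *
w=shot('wrist','w3')['color']; b=shot('side','s3')['color']; s=shot('scene','c3')['color']
cr=lambda i,x,y,W,H:cv2.resize(i[y:y+H,x:x+W],(400,300),interpolation=cv2.INTER_CUBIC)
o=np.vstack([np.hstack([cr(w,150,150,260,195),cr(b,175,130,72,54)]),np.hstack([cr(s,330,165,72,54),cr(load('w2')['color'],150,150,260,195)])])
o=np.clip(o.astype(float)*1.8+20,0,255).astype(np.uint8)
cv2.imwrite('pics/m4.png',o[:,:,::-1])
st=get_state(); R=Ro.from_quat(st['ee_rot']).as_matrix(); t=np.array(st['position'])
print(t, st['wrist_force'])
for z in (.008,-.011,-.03,-.045): print(z,[proj(load('w2'),R@np.array([x,.015,z])+t).round() for x in (.011,-.011)])
E
```

```text
[0.40867614 0.27350897 0.01231178] [-0.38450598 -0.13083388 -0.84502994]
0.008 [array([307., 226.]), array([306., 260.])]
-0.011 [array([309., 239.]), array([308., 276.])]
-0.03 [array([313., 255.]), array([312., 295.])]
-0.045 [array([317., 271.]), array([315., 314.])]
```

View pics/m4.png

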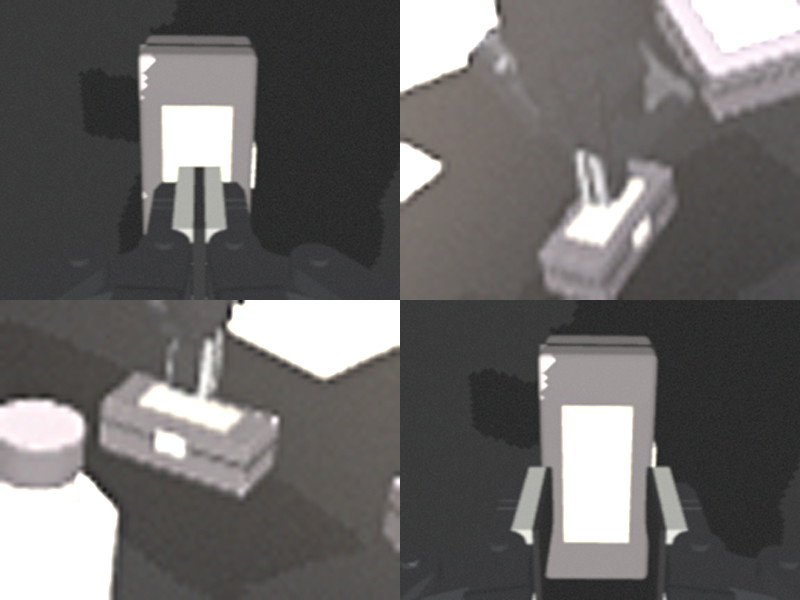

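The fingers have shut above the box, so the tips are higher than the reported TCP implies. I'll triangulate the tip from the scene (367,183) and side (210,167) views.

```bash
python3 - <<'E'
from h import *
def P(c): return np.diag([1,1,1.])@np.array([[c['fx'],0,c['cx']],[0,c['fy'],c['cy']],[0,0,1]])@np.c_[np.array(c['R']),np.array(c['t'])]
def tri(*o):
    A=np.vstack([[u*P(c)[2]-P(c)[0],v*P(c)[2]-P(c)[1]] for c,u,v in o]); X=np.linalg.svd(A)[2][-1]; return (X[:3]/X[3]).round(4)
s,d,w=load('c3'),load('s3'),load('w3')
print(tri((s,367.3,183),(d,209.7,166.9)),tri((s,367.3,183),(w,281,258.6)),tri((d,209.7,166.9),(w,281,258.6)))
t=np.array(get_state()['position'])
for X in [t+[0,0,-.008],t+[0,0,.02],t+[0,0,.035]]: print(X,proj(s,X).round(1),proj(d,X).round(1),proj(w,X).round(1))
R=Ro.from_quat(get_state()['ee_rot']).as_matrix(); print('camera in tool',R.T@(-np.array(w['R']).T@np.array(w['t'])-t))
E
```

```text
[0.4024 0.2839 0.0296] [0.4145 0.2798 0.0389] [0.4052 0.2776 0.0303]
[0.40867614 0.27350897 0.00431178] [363.3 192.2] [213.4 173.7] [281.1 243.4]
[0.40867614 0.27350897 0.03231178] [364.3 184.1] [212.3 167. ] [281.5 265.8]
[0.40867614 0.27350897 0.04731178] [364.8 179.6] [211.6 163.3] [281.7 281.1]
camera in tool [ 0.08071963 -0.00146038 -0.16963948]
```

Tips triangulate to about z = 0.03, on the box top: the real fingertips are about 25 mm short of the stated geometry. I'll lift, open and go deeper while watching the force.

send_rows(offset=[[0, 0, -0.02], [0, 0, -0.01], [0, 0, 0], [0, 0, 0], [0, 0, 0], [0, 0, 0.01], [0, 0, 0.02], [0, 0, 0.01], [0, 0, 0.005], [0, 0, 0.005], [0, 0, 0]], twist=[0, 0, 0, 0, 0, 0, 0, 0, 0, 0, 0], grip=[-1, 1, 1, 1, 1, 1, 1, 1, 1, 1, 1])

```text
time_s: 7.25
position: [0.4087, 0.2735, -0.0078]
ee_rot: [0.926, 0.378, -0.0, 0.0]
wrist_force: [0.6, 0.1, 0.9]
grip_width: 0.0857
grip_force: 0.0
```

send_rows(offset=[[0, 0, 0], [0, 0, 0], [0, 0, 0], [0, 0, 0], [0, 0, 0], [0, 0, 0], [0, 0, 0], [0, 0, 0]], twist=[0, 0, 0, 0, 0, 0, 0, 0], grip=[-0.3, -0.3, -0.3, -0.3, -0.3, -0.3, -0.3, -0.3], force=30)

```text
time_s: 8.25
position: [0.4088, 0.2736, -0.0073]
ee_rot: [0.926, 0.378, 0.0, -0.0]
wrist_force: [-1.7, -0.9, 5.6]
grip_width: 0.0368
grip_force: 30.0
```

send_rows(offset=[[0, 0, -0.02], [0, 0, -0.03], [0, 0, -0.03], [0, 0, -0.02], [-0.0191, 0.0346, 0], [-0.0191, 0.0346, 0], [-0.0191, 0.0346, 0], [-0.0191, 0.0346, 0], [-0.0191, 0.0346, 0], [-0.0191, 0.0346, 0], [-0.0191, 0.0346, 0], [-0.0191, 0.0346, 0]], twist=[0, 0, 0, 0, 0, 0, 0, 0, 0, 0, 0, 0], grip=[-0.3, -0.3, -0.3, -0.3, -0.3, -0.3, -0.3, -0.3, -0.3, -0.3, -0.3, -0.3])

```text
time_s: 9.75
position: [0.4932, -0.0324, 0.0923]
ee_rot: [0.926, 0.378, 0.0, -0.0]
wrist_force: [0.1, -0.9, -0.9]
grip_width: 0.0371
grip_force: 30.8
```

send_rows(offset=[[0, 0, 0], [0, 0, 0], [0, 0, 0], [0, 0, 0], [0, 0, 0], [0, 0, 0], [0, 0, 0]], twist=[-9.5, -9.5, -9.5, -9.5, -9.5, -9.5, 0], grip=[-0.3, -0.3, -0.3, -0.3, -0.3, -0.3, -0.3])

```text
time_s: 10.62
position: [0.4929, -0.0314, 0.0923]
ee_rot: [0.634, 0.773, 0.0, -0.0]
wrist_force: [0.5, -0.3, -1.3]
grip_width: 0.0368
grip_force: 30.8
```

```bash
python3 - <<'E'
from h import *
w=shot('wrist','w5')['color']; b=shot('side','s5')['color']; s=shot('scene','c5')['color']
go(.4945,-.031,-.007,11.7)
cr=lambda i,x,y,W,H:cv2.resize(i[y:y+H,x:x+W],(400,300),interpolation=cv2.INTER_CUBIC)
o=np.vstack([np.hstack([cr(w,0,0,560,420),cr(b,200,130,200,150)]),np.hstack([cr(s,190,170,100,75),cr(s,290,160,100,75)])])
cv2.imwrite('pics/m5.png',o[:,:,::-1])
E
```

```text
t 10.775 pos [ 0.493  -0.0312  0.0923] head 11.2 tilt [-0.  0. -1.] w 0.0374 q7 0.277402142802732
offset [-0.      0.0015  0.0993] twist -0.5
```

View pics/m5.png

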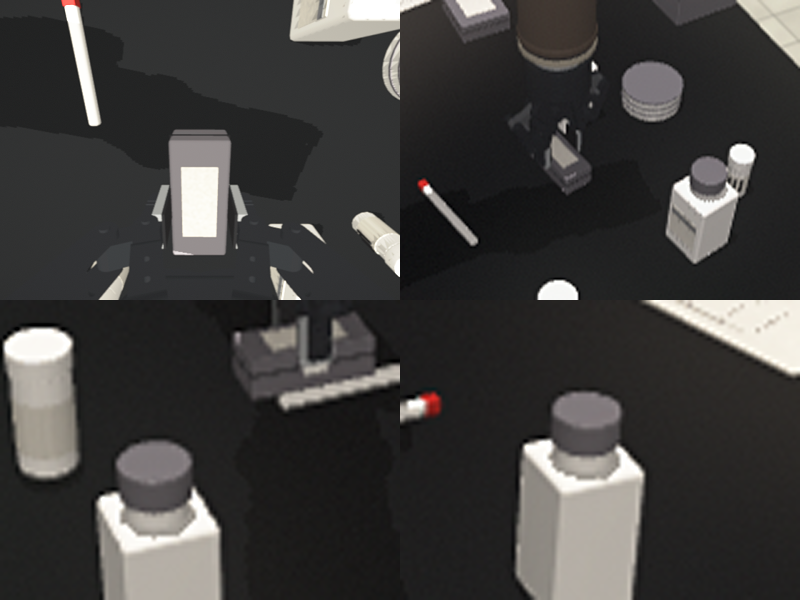

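The box is held level at the target with its long side along the row. Bottles unchanged, cap tops at scene (228,212) and (337,189). Lowering and releasing.

send_rows(offset=[[0, 0.003, 0.03], [0, 0, 0.03], [0, 0, 0.02], [0, 0, 0.01], [0, 0, 0.005], [0, 0, 0.004], [0, 0, 0]], twist=[-0.5, 0, 0, 0, 0, 0, 0], grip=[-0.3, -0.3, -0.3, -0.3, -0.3, -0.3, -0.3])

```text
time_s: 11.65
position: [0.4963, -0.0306, -0.0064]
ee_rot: [0.63, 0.776, 0.0, 0.0]
wrist_force: [0.4, 0.5, -0.4]
grip_width: 0.037
grip_force: 30.8
```

send_rows(offset=[[0, 0, 0], [0, 0, 0], [0, 0, 0], [0, 0, 0], [0, 0, -0.02], [0, 0, -0.04], [0, 0, -0.05], [0, 0, -0.05], [0, 0, -0.04], [0, 0, -0.02], [0, 0, 0]], twist=[0, 0, 0, 0, 0, 0, 0, 0, 0, 0, 0], grip=[0.5, 0.5, 1, 1, 1, 1, 1, 1, 1, 1, 1])

```text
time_s: 13.02
position: [0.4969, -0.0306, 0.2147]
ee_rot: [0.63, 0.777, 0.001, 0.001]
wrist_force: [0.5, 0.8, -0.7]
grip_width: 0.0855
grip_force: 0.0
```

```bash
python3 - <<'E'
from h import *
go(.429,-.34,.21,-90)
shot('side','s6');c=shot('wrist','w6')
for n in ('side','scene'):
  d=load(n+'0')
  g=d['color'].astype(int); m=((g.min(2)>150)).astype(np.uint8)
  k,l,st,ce=cv2.connectedComponentsWithStats(m)
  p=proj(d,(.429,-.34,.045)); i=[i for i in range(1,k) if st[i][4]>40 and np.hypot(*(ce[i]-p))<15]; print(n,p,[(st[j].tolist(),ce[j]) for j in i])
E
```

```text
t 13.025 pos [ 0.4969 -0.0306  0.2147] head 11.9 tilt [ 0.003  0.001 -1.   ] w 0.0855 q7 0.23705130959957754
offset [-0.2888 -0.1302  0.0043] twist -78.1
side [313.18317987 340.18103957] [([300, 330, 25, 30, 565], array([311.85309735, 343.37168142]))]
scene [149.00533323 204.72744129] [([137, 197, 20, 25, 305], array([145.9704918 , 206.16393443]))]
```

send_rows(offset=[[-0.0361, -0.0163, 0], [-0.0361, -0.0163, 0], [-0.0361, -0.0163, 0], [-0.0361, -0.0163, 0], [-0.0361, -0.0163, 0], [-0.0361, -0.0163, 0], [-0.0361, -0.0163, 0], [-0.0361, -0.0163, 0], [0, 0, 0]], twist=[0, 0, 0, 0, 0, 0, 0, 0, 0], grip=[1, 1, 1, 1, 1, 1, 1, 1, 1])

```text
time_s: 14.25
position: [0.4256, -0.343, 0.2118]
ee_rot: [0.632, 0.775, -0.001, -0.001]
wrist_force: [-0.9, 1.0, -0.8]
grip_width: 0.0853
grip_force: 0.0
```

send_rows(offset=[[0, 0, 0], [0, 0, 0], [0, 0, 0], [0, 0, 0], [0, 0, 0], [0, 0, 0], [0, 0, 0], [0, 0, 0], [0, 0, 0], [0, 0, 0], [0, 0, 0]], twist=[10.2, 10.2, 10.2, 10.2, 10.2, 10.2, 10.2, 10.2, 10.2, 10.2, 0], grip=[1, 1, 1, 1, 1, 1, 1, 1, 1, 1, 1])

```text
time_s: 15.62
position: [0.4279, -0.3387, 0.2121]
ee_rot: [1.0, 0.0, -0.001, -0.0]
wrist_force: [0.2, -0.8, -0.1]
grip_width: 0.0853
grip_force: 0.0
```

```bash
python3 - <<'E'
from h import *
d=shot('wrist','w7'); g=d['color'].astype(int); m=((g.min(2)>110)&(g.max(2)-g.min(2)<60)).astype(np.uint8)
k,l,st,ce=cv2.connectedComponentsWithStats(m)
print('expect',proj(d,(.429,-.34,.052)).round(0))
for i in range(1,k):
    if st[i][4]>150: print(st[i].tolist(),ce[i].round(1),ray(d,*ce[i],.052).round(4)[:2])
go(.429,-.34,.21,-90)
E
```

```text
expect [281. 181.]
[331, 10, 41, 45, 1425] [351.5  32.3] [ 0.5677 -0.4039]
[354, 45, 206, 266, 38000] [467.2 179.3] [ 0.4311 -0.5346]
[0, 90, 29, 40, 808] [ 10.8 110.8] [ 0.4991 -0.076 ]
[260, 157, 52, 53, 2106] [285.2 183.9] [ 0.426  -0.3446]
[108, 178, 49, 53, 1819] [132.4 206.5] [ 0.4009 -0.1809]
[0, 216, 30, 14, 247] [ 13.9 222.2] [ 0.3828 -0.0489]
t 15.675 pos [ 0.4279 -0.339   0.2124] head -89.8 tilt [-0.002  0.001 -1.   ] w 0.0858 q7 -0.6560661015025012
offset [0.0011 0.001  0.0024] twist 0.2
```

The jar blob in the wrist view is at (286,184), giving about (0.428,-0.343). Descending to the lid, then closing.

send_rows(offset=[[0.001, 0.004, 0.04], [0, 0, 0.05], [0, 0, 0.05], [0, 0, 0.03], [0, 0, 0.02], [0, 0, 0.014], [0, 0, 0.01], [0, 0, 0]], twist=[0, 0, 0, 0, 0, 0, 0, 0], grip=[1, 1, 1, 1, 1, 1, 1, 1])

```text
time_s: 16.68
position: [0.4288, -0.3439, -0.001]
ee_rot: [1.0, -0.001, -0.0, -0.0]
wrist_force: [0.1, 0.0, 0.7]
grip_width: 0.0852
grip_force: 0.0
```

send_rows(offset=[[0, 0, 0], [0, 0, 0], [0, 0, 0], [0, 0, 0], [0, 0, 0], [0, 0, 0], [0, 0, 0]], twist=[0, 0, 0, 0, 0, 0, 0], grip=[0.1, 0.1, 0.1, 0.1, 0.1, 0.1, 0.1], force=35)

```text
time_s: 17.55
position: [0.4293, -0.3444, 0.0002]
ee_rot: [1.0, -0.001, 0.001, 0.0]
wrist_force: [-0.2, 1.0, 4.8]
grip_width: 0.0525
grip_force: 35.8
```

send_rows(offset=[[0, 0, -0.01], [0, 0, -0.02], [0, 0, -0.03], [0, 0, -0.04], [0, 0, -0.04], [0, 0, -0.03], [0, 0, -0.01], [0, 0, 0]], twist=[0, 0, 0, 0, 0, 0, 0, 0], grip=[0.1, 0.1, 0.1, 0.1, 0.1, 0.1, 0.1, 0.1])

```text
time_s: 18.55
position: [0.429, -0.3439, 0.1794]
ee_rot: [1.0, -0.001, 0.0, -0.0]
wrist_force: [0.7, 0.3, -1.4]
grip_width: 0.0532
grip_force: 37.0
```

```bash
python3 - <<'E'
from h import *
d=shot('wrist','w8'); g=d['color'].astype(int); m=((g.min(2)>110)&(g.max(2)-g.min(2)<60)).astype(np.uint8)
k,l,st,ce=cv2.connectedComponentsWithStats(m)
t=np.array(get_state()['position'])
for i in range(1,k):
    if st[i][4]>150 and 200<ce[i][0]<360: print(st[i].tolist(),ce[i].round(1),ray(d,*ce[i],.052+t[2]).round(4)[:2])
for a in range(0,360,45): print(proj(d,t+[.027*np.cos(np.radians(a)),.027*np.sin(np.radians(a)),.052]).round())
go(.6125,-.0075,.18,-78.3)
for n in ('scene','side'):
    b=shot(n,n+'8'); print(proj(b,t+[0,0,.045]))
E
```

```text
[331, 1, 45, 51, 1796] [353.1  25.9] [ 0.5324 -0.3677]
[244, 232, 77, 21, 349] [279.9 237.8] [ 0.4576 -0.3438]
[218, 242, 122, 119, 10747] [278.9 304. ] [ 0.4268 -0.3434]
[279. 242.]
[232. 260.]
[216. 300.]
[236. 337.]
[279. 352.]
[322. 337.]
[342. 300.]
[326. 260.]
t 18.6 pos [ 0.4286 -0.3435  0.1786] head -90.1 tilt [-0.001  0.001 -1.   ] w 0.0527 q7 -0.6144352668914642
offset [ 0.1833 -0.3364 -0.0013] twist -11.8
[137.51798196 144.57065196]
[319.06172549 300.2050958 ]
```

send_rows(offset=[[0.01, -0.018, 0], [0.02, -0.036, 0], [0.025, -0.045, 0], [0.025, -0.046, 0], [0.025, -0.046, 0], [0.025, -0.046, 0], [0.025, -0.045, 0], [0.02, -0.036, 0], [0.011, -0.018, 0], [0, 0, 0], [0, 0, 0], [0, 0, 0]], twist=[0, 0, 0, 0, 0, 0, 0, 0, 0, -6, -6, 0], grip=[0.1, 0.1, 0.1, 0.1, 0.1, 0.1, 0.1, 0.1, 0.1, 0.1, 0.1, 0.1])

```text
time_s: 20.2
position: [0.615, -0.0098, 0.1788]
ee_rot: [0.995, 0.102, -0.0, 0.0]
wrist_force: [0.0, -0.2, -0.7]
grip_width: 0.0525
grip_force: 37.0
```

```bash
python3 - <<'E'
from h import *
from scipy.optimize import least_squares
# bottle bodies: outline fit (bright pixels) of both bottles in the undisturbed scene and side pictures
cams=[load('scene0'),load('side0')]
def hull(c,x,y,a):
    u=np.array([np.cos(a),np.sin(a)]);v=np.array([-u[1],u[0]])
    return np.array([proj(c,[*(np.array([x,y])+.03*(i*u+j*v)),z]) for i in(-1,1) for j in(-1,1) for z in(0,.105)])
res=[]
for x,y in ((.640,-.1425),(.585,.128)):
    obs=[]
    for c in cams:
        g=c['color'].astype(int); m=(g.min(2)>75).astype(np.uint8)*(g.max(2)-g.min(2)<50)
        roi=np.zeros_like(m,np.uint8); cv2.fillConvexPoly(roi,cv2.convexHull(hull(c,x,y,.2).astype(np.int32)),1); roi=cv2.dilate(roi,np.ones((9,9)))
        k,l,st,ce=cv2.connectedComponentsWithStats((m*roi).astype(np.uint8)); i=1+st[1:,4].argmax(); a=st[i]; obs+= [a[0]-.5,a[0]+a[2]-.5,a[1]+a[3]-.5]
    def f(p): 
        r=[]
        for c in cams:
            h=hull(c,*p,); r+=[h[:,0].min(),h[:,0].max(),h[:,1].max()]
        return np.array(r)-obs
    s=least_squares(lambda q:f([q[0],q[1],.2]),[x,y],loss='soft_l1'); print(s.x.round(4),s.fun.round(1)); res.append(s.x)
r,l=res; print('mid',(r+l)/2,np.linalg.norm(l-r),np.degrees(np.arctan2(r[0]-l[0],l[1]-r[1])))
go(.6135,-.0075,.0,-78.3)
E
```

```text
[ 0.6407 -0.1439] [-0.4  1.3  2.3  0.4 -1.6  1.4]
[0.5831 0.1324] [-0.3  2.  -4.7 -0.   1.   1.1]
mid [ 0.61191013 -0.0057728 ] 0.28228724253196796 11.77264849064765
t 20.2 pos [ 0.615  -0.0098  0.1788] head -78.3 tilt [-0.001 -0.    -1.   ] w 0.0525 q7 -1.076892767522302
offset [-0.0008 -0.0026  0.1788] twist 0.0
```

send_rows(offset=[[0, -0.0035, 0.03], [0, 0, 0.035], [0, 0, 0.035], [0, 0, 0.03], [0, 0, 0.02], [0, 0, 0.012], [0, 0, 0.007], [0, 0, 0.004], [0, 0, 0.003], [0, 0, 0.001], [0, 0, 0.001], [0, 0, 0]], twist=[0, 0, 0, 0, 0, 0, 0, 0, 0, 0, 0, 0], grip=[0.1, 0.1, 0.1, 0.1, 0.1, 0.1, 0.1, 0.1, 0.1, 0.1, 0.1, 0.1])

```text
time_s: 21.7
position: [0.6149, -0.005, 0.0014]
ee_rot: [0.995, 0.104, 0.0, -0.0]
wrist_force: [0.5, 0.8, -1.4]
grip_width: 0.0528
grip_force: 37.1
```

send_rows(offset=[[0, 0, 0.001], [0, 0, 0], [0, 0, 0], [0, 0, 0], [0, 0, 0], [0, 0, 0], [0, 0, -0.01], [0, 0, -0.03], [0, 0, -0.05], [0, 0, -0.05], [0, 0, -0.05], [0, 0, -0.02]], twist=[0, 0, 0, 0, 0, 0, 0, 0, 0, 0, 0, 0], grip=[0.1, 0.1, 0.4, 0.7, 1, 1, 1, 1, 1, 1, 1, 1])

```text
time_s: 23.2
position: [0.6161, -0.0057, 0.2144]
ee_rot: [0.995, 0.103, 0.002, 0.0]
wrist_force: [-0.8, -0.5, -1.3]
grip_width: 0.0852
grip_force: 0.0
```

send_rows(offset=[[-0.05, 0, -0.03], [-0.06, 0, 0], [-0.06, 0, 0], [-0.06, 0, 0], [0, 0, 0]], twist=[0, 0, 0, 0, 0], grip=[1, 1, 1, 1, 1])

```text
time_s: 23.82
position: [0.3859, -0.0533, 0.2406]
ee_rot: [0.995, 0.103, 0.001, -0.004]
wrist_force: [0.4, -0.1, 0.6]
grip_width: 0.0849
grip_force: 0.0
```

```bash
python3 - <<'E'
from h import *
w=shot('wrist','w9'); d=shot('side','s9'); s=shot('scene','c9')
r,l=np.array([.6407,-.1439]),np.array([.5831,.1324]); v=(l-r)/np.linalg.norm(l-r); x=np.array([v[1],-v[0]]); m=(r+l)/2
def ov(c):
    o=c['color'].copy()
    for p,rad in ((m,.027),):
        cv2.polylines(o,[np.array([proj(c,[*(p+rad*np.array([np.cos(a),np.sin(a)])),.052]) for a in np.linspace(0,6.28,40)]).astype(np.int32)],True,(255,0,0))
    b=m-.12*x
    cv2.polylines(o,[np.array([proj(c,[*(b+i*.043*v+j*.019*x),.03]) for i,j in((1,1),(1,-1),(-1,-1),(-1,1))]).astype(np.int32)],True,(0,255,0))
    for q in (r,l): cv2.circle(o,tuple(proj(c,[*q,.14]).astype(int)),2,(255,0,0),-1)
    return o
cr=lambda i,x,y,W,H:cv2.resize(i[y:y+H,x:x+W],(400,300),interpolation=cv2.INTER_CUBIC)
o=np.vstack([np.hstack([cr(ov(w),0,0,560,420),cr(ov(d),200,130,200,150)]),np.hstack([cr(ov(s),200,165,160,120),cr(ov(w),180,100,240,180)])])
cv2.imwrite('pics/m9.png',o[:,:,::-1])
for n,c,z,(uv) in (('scene',s,.052,proj(s,[*m,.052])),('side',d,.052,proj(d,[*m,.052]))):
    g=c['color'].astype(int); k,_,st,ce=cv2.connectedComponentsWithStats((g.min(2)>150).astype(np.uint8))
    for i in range(1,k):
        if np.hypot(*(ce[i]-uv))<20 and st[i][4]>50: print(n,uv,st[i].tolist(),ce[i])
E
```

```text
scene [284.38757025 228.59412978] [273, 222, 22, 28, 369] [283.62330623 233.03794038]
side [315.74414393 203.94607763] [305, 197, 20, 22, 287] [314.65505226 205.74912892]
```

View pics/m9.png

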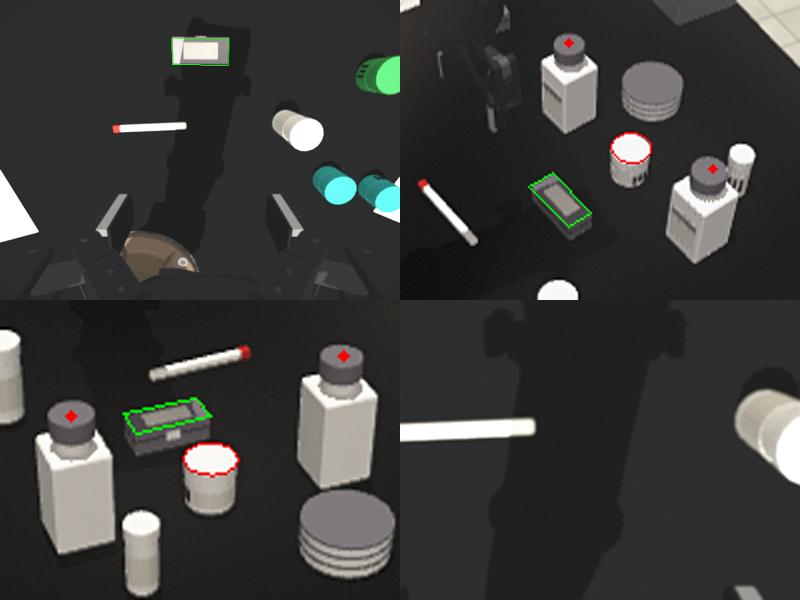

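The final view shows the jar lid and box top on their overlaid targets in all three cameras. The jar stands upright at scene (284,229), both bottles are unmoved, and the gripper is clear. Handing in.

```bash
python3 -c "
from bench import close_job; print(close_job())"
```

```text
the job is handed in; nothing more can be done
None
```

I stood the jar upright midway between the two bottles, laid the slide box flat about 12 cm in front of it and parallel to the row, and left the bottles unmoved; the last camera views showed all of this on target, and I handed the job in at about 24 s (no verdict was returned).

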